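Wipe the tile slab clear and lay the whole tiles back

ROBOT

A 6-joint arm with a two-finger parallel gripper is mounted at the origin on the work surface. World frame = base frame: x ahead of the robot, y to its left, z up, the work surface at z = 0. Lengths are in mm, angles in rad, forces in N, time in s.
With the tool pointing down it reaches from about 375 to 925 mm from the base axis. Payload 5.7 kg.
Tool frame: the origin (TCP) lies on the centre line of the jaws, within the pads' length; the fingertips stand 17 mm ahead of it and the grasp point (between the pads) lies 2 mm behind it; z points along the fingers, y is the line along which they close (so a half turn about z gives the same grasp; the last joint's range is limited). The gripper opens to 88 mm and grips with 3 to 60 N. Pads are 20 mm wide; open, the fingers measure 115 mm over their backs; the gripper's body (75 mm by 178 mm) begins 61 mm behind the grasp point.
Start: joints at [-1.422, 0.359, 1.51, -0, 1.272, -0.115], TCP at [156.437, -579.217, 239.623] pointing down, gripper open.
Joint ranges: [-2.97, 2.97], [-1.01, 2.36], [0.21, 2.38], [-0.96, 4.11], [0.2, 2.71], [-2.98, 2.98]. Speed limits (rad/s): [2.39, 2.39, 3.14, 3.14, 3.14, 3.14].

INTERFACE

Orientations are given as a rotation vector (axis times angle).
In Python, from workcell import sensors, read_camera, r, spotter gives the robot as it stands.
- The arm moves only by the tool send_rows, never from a script. Its argument "rows" is text: rows parted by semicolons, each of 7 numbers parted by spaces: the shift along the tool's x, y, z as a fraction of full scale, then the turn, a rotation vector about the tool's x, y, z as a fraction of full scale, then the finger opening in mm, from 0 to 87.8. In form: x y z wx wy wz fingers; .... A call has 1 to 12 rows; each row is the pose to reach, as a shift and turn from the pose commanded when the call began, along the tool's axes at that moment; what a row does not reach only later rows make up. Full scale, the value 1, is 0.25 m for a shift and 120 degrees for a turn. A row lasts 1/10 s, in which the tool goes at most 50 mm and 8.59 degrees, less where a joint would pass 70% of its speed; a pose out of reach is approached as far as the arm can. A call with a number of a shift or a turn outside -1 to 1 is refused whole. A call with a gripper value outside its range is refused whole. The fingers move at their own pace and stop on an object; "squeeze" is the grip in N (left out, the last holds). Time passes only in rows, so rows that repeat a pose let the fingers close. It gives the time, the measured TCP pose, the force, the opening and the grip force at its end, in the units of the state.
- sensors.get_obs(): the state, without advancing time (a new reading comes with each control period).
- read_camera(name): name is "scene" or "top" or "wrist"; returns a dict with "image" (420x560x3 uint8, blue, green, red), "range_z" (420x560 float32, mm along the optical axis (not along the pixel's ray), 0 where there is no reading), "K" (3x3 intrinsics, pixels), "dist" ([k1, k2, p1, p2, k3] as OpenCV has them; the pictures are not rectified), "R" (3x3) and "t" (3): a world point X has camera coordinates R X + t. Camera axes: x right, y down, z forward; pixel columns grow to the right and rows downward; lengths in mm; the calibration is good to about 2 mm. A picture is of the moment at which its call begins.
- r.close_job(): hands the job in; it is judged then, once.
Trained networks look in a picture, given as the dict that the camera call returned (one of the last four; its "shot" number tells which), for a name from the list of things; names that differ only in an ending like _2 or _b are one class to them, and where a whole thing is asked for, a point or a joint stands for the part that bears it (a point fixed in the world has none). Each returns a list of dicts, best first, with "conf" (0 to 1); they miss things now and then, are a little off and sometimes report something else, mostly with a low value. They report only what shows in the picture. A call takes as long as a camera call. They do not tell look-alikes from the thing itself.
- spotter.cut_out(picture, name): "region" (420x560 bool, what is visible of it) and "location" ([column, row] in pixels, amid what is visible of it).
The state is a dict: "clock": time; "qpos": joint angles; "dq": joint speeds; "joint_torque": joint torques, N m; "ee_pos": TCP position; "orientation": TCP orientation; "contact_force": force on the tool from outside, world axes, zero at the start; "torque": the same for the moment, N m; "opening": opening from 0.0 (shut) to 1.0 (fully open); "finger_force": force on a finger pad.
Only numpy, scipy, OpenCV 4.12 (cv2) and the standard library are available. Lean on these libraries where they do the work, as an engineer would, in place of code of your own. Each camera call takes 0.05 s, during which the arm holds its last target. There are 200 camera calls.

TASK

The old marble border is off the wall and its pieces lie on the sorting slab, which must be cleared of rubble: first move every whole tile to the shallow wooden tray, lying flat, then take the grout float from its mat and wipe all the broken chips across the slab and off its open end into the grey waste tub, using the float and never gripping or pressing the chips with the fingers. Then stand the float upright back on its mat and lay all the whole tiles flat on the clean slab again. Leave the soap bottle, tumbler and jar where they are.

Things in the scene. Friction and masses are not known exactly. Their poses are not given: they have to be found in the camera images.
- slab: Fixed cream stone sorting slab on the vanity top, 290 x 300 mm, its top face 40 mm above its origin (origin: centre of the underside, on the worktop). A kerb 5 mm wide and 5 mm high runs along both long edges at x = +-142.5 mm of its own frame; the two ends, y = +-150 mm, are open and flush. The tray stands against one end and the tub against the other; which is where varies.
- tray: Fixed shallow wooden tray for the whole tiles, 290 x 135 mm outside (x, y), with a lip 5 mm wide whose top is 8 mm above the worktop, inner floor 3 mm above its origin (centre of the underside). Its axes are parallel to the slab's; it stands 1 mm off one open end of the slab, centre 218.5 mm from the slab's centre.
- tub: Fixed deeper grey plastic waste tub for the chips, 290 x 135 mm outside (x, y), walls 5 mm thick and 34 mm high (6 mm below the slab's top), inner floor 5 mm above its origin (centre of the underside), a small lug at each x end. Axes parallel to the slab's; it stands 1 mm off the slab's other open end, centre 218.5 mm from the slab's centre.
- mat: Fixed black rubber mat, 190 x 90 x 3 mm, where the grout float stands; origin: centre of the underside. To the left or the right of the slab.
- float: The scraper: a tiler's small grout float. Rubber-soled foot 120 x 50 mm (x, y), 22 mm high; on it an upright wooden grip bar 70 mm long (x), 24 mm thick (y), from 22 to 64 mm height. Origin: centre of the sole's underside; z up. About 250 g. Pinch the grip bar across y from above.
- tile1: A whole border tile of dark brown marble, 45 x 70 x 14 mm (x, y, z), about 100 g, flat on the slab at the start; origin: centre of the underside. Absent in some runs.
- tile2: A whole border tile of dark brown marble, 45 x 70 x 14 mm (x, y, z), about 100 g, flat on the slab at the start; origin: centre of the underside. Absent in some runs.
- tile3: A whole border tile of dark brown marble, 45 x 70 x 14 mm (x, y, z), about 100 g, flat on the slab at the start; origin: centre of the underside. Absent in some runs.
- chip1: A broken chip of the same dark brown marble, irregular, 28 to 36 mm across and 14 mm thick, 18 g, loose on the slab; origin: centre of the underside. Absent in some runs.
- chip2: A broken chip of the same dark brown marble, irregular, 28 to 36 mm across and 14 mm thick, 18 g, loose on the slab; origin: centre of the underside. Absent in some runs.
- chip3: A broken chip of the same dark brown marble, irregular, 28 to 36 mm across and 14 mm thick, 18 g, loose on the slab; origin: centre of the underside. Absent in some runs.
- chip4: A broken chip of the same dark brown marble, irregular, 28 to 36 mm across and 14 mm thick, 18 g, loose on the slab; origin: centre of the underside. Absent in some runs.
- chip5: A broken chip of the same dark brown marble, irregular, 28 to 36 mm across and 14 mm thick, 18 g, loose on the slab; origin: centre of the underside. Absent in some runs.
- chip6: A broken chip of the same dark brown marble, irregular, 28 to 36 mm across and 14 mm thick, 18 g, loose on the slab; origin: centre of the underside. Absent in some runs.
- dispenser: Bystander: amber glass soap bottle, 64 mm diameter, 150 mm tall; origin: centre of the base.
- tumbler: Bystander: white ceramic tumbler, 72 mm diameter, 85 mm tall, beyond the slab; origin: centre of the base.
- jar: Bystander: low glass cream jar, 72 mm diameter, 60 mm tall, beyond the slab; origin: centre of the base.
Mind the look-alikes: they are no part of the job. Leave any green or turquoise look-alike of the tile2 alone.

How it is judged (in metres and radians):
On the way, in this order (a step that is already met when the one before it is completed fails the run):
1. every whole tile lies flat in the wooden tray (x of tile1 in the frame of tray between -0.142 and 0.142 m and y of tile1 in the frame of tray between -0.0675 and 0.0675 m and z of each of tile1, tile2, tile3 in the frame of tray below 0.045 m and angle between the z axis of each of tile1, tile2, tile3 and the z axis of tray, either way round below 0.2 rad and x of tile2 in the frame of tray between -0.142 and 0.142 m and y of tile2 in the frame of tray between -0.0675 and 0.0675 m and x of tile3 in the frame of tray between -0.142 and 0.142 m and y of tile3 in the frame of tray between -0.0675 and 0.0675 m), for 0.2 s.
2. the float, held in the fingers, has its sole down on the slab (within 8 mm of the top) (x of float in the frame of slab between -0.15 and 0.15 m and y of float in the frame of slab between -0.19 and 0.19 m and z of float in the frame of slab below 0.048 m and contact force between the fingers and float above 1 N), for 0.2 s.
3. every chip is in the waste tub (x of chip1 in the frame of tub between -0.145 and 0.145 m and y of chip1 in the frame of tub between -0.0675 and 0.0675 m and z of each of chip1, chip2, chip3, chip4, chip5, chip6 in the frame of tub below 0.042 m and x of chip2 in the frame of tub between -0.145 and 0.145 m and y of chip2 in the frame of tub between -0.0675 and 0.0675 m and x of chip3 in the frame of tub between -0.145 and 0.145 m and y of chip3 in the frame of tub between -0.0675 and 0.0675 m and x of chip4 in the frame of tub between -0.145 and 0.145 m and y of chip4 in the frame of tub between -0.0675 and 0.0675 m and x of chip5 in the frame of tub between -0.145 and 0.145 m and y of chip5 in the frame of tub between -0.0675 and 0.0675 m and x of chip6 in the frame of tub between -0.145 and 0.145 m and y of chip6 in the frame of tub between -0.0675 and 0.0675 m), for 0.2 s.
At the end, for the whole second after the job is handed in: Whole tiles lie flat (0.15 rad) on the slab, all chips are in the tub (origin under 42 mm above its underside), the float stands upright (0.1 rad) on its mat, centre within 50 mm (mat x) and 45 mm (mat y) of the mat centre, all at rest and released (all of step 3 and x of tile1 in the frame of slab between -0.14 and 0.14 m and y of tile1 in the frame of slab between -0.145 and 0.145 m and z of tile1 in the frame of slab between 0.035 and 0.06 m and angle between the z axis of each of tile1, tile2, tile3 and the z axis of slab, either way round below 0.15 rad and x of tile2 in the frame of slab between -0.14 and 0.14 m and y of tile2 in the frame of slab between -0.145 and 0.145 m and z of tile2 in the frame of slab between 0.035 and 0.06 m and x of tile3 in the frame of slab between -0.14 and 0.14 m and y of tile3 in the frame of slab between -0.145 and 0.145 m and z of tile3 in the frame of slab between 0.035 and 0.06 m and x of float in the frame of mat between -0.05 and 0.05 m and y of float in the frame of mat between -0.045 and 0.045 m and z of float in the frame of mat below 0.03 m and angle between float's own z axis and vertical below 0.1 rad and linear speed of each of tile1, tile2, tile3, chip1, chip2, chip3, chip4, chip5, chip6, float below 0.02 m/s); the robot touches nothing.
It fails at once if a chip is gripped or pressed with the fingers (over 2.5 N) (contact force between the fingers and chip1 above 2.5 N or contact force between the fingers and chip2 above 2.5 N or contact force between the fingers and chip3 above 2.5 N or contact force between the fingers and chip4 above 2.5 N or contact force between the fingers and chip5 above 2.5 N or contact force between the fingers and chip6 above 2.5 N).
It fails at once if a bystander is moved more than 40 mm (distance of any of dispenser, tumbler, jar from where it was at the start of the episode above 0.04 m).
Of tile1, tile2, tile3 only 2 to 3 are there at a start; the rules pass over those that are not, and their reading is None.
Of chip1, chip2, chip3, chip4, chip5, chip6 only 4 to 6 are there at a start; the rules pass over those that are not, and their reading is None.
At some moment in a run one of tile1, tile2, tile3, float may be knocked a few centimetres aside while the robot is not near it.
Once in a run the grip may slacken for a moment while it holds something.
It also fails if it takes over 210 s, if anything falls off the work surface, if the arm or the gripper's body presses on something with over 40 N, if the wrist force passes 120 N, or if a joint passes its speed limit or range.

## Working session

There is one attempt and no reset: what is moved stays moved. The work goes in short steps, Python scripts to look and compute and a tool call to move; the robot and the scene stay as the last step left them, time stands still between calls to the robot, and variables do not carry over. Pictures are saved under pics/ and viewed, at most 14 in all, crops included, and the job is handed in when it is done.

Besides the shell and the picture viewer there is one more tool, called after "Emit:" as name(argument=value, ...) on one line, values as JSON. send_rows: Moves the arm, as the interface text tells. Its arguments: {"type":"object","properties":{"rows":{"type":"string"},"squeeze":{"type":"number"}},"required":["rows"]}

```bash
mkdir -p pics; ls
python3 - <<'E'
from workcell import sensors, read_camera
import cv2
print(sensors.get_obs())
for n in ["top","scene"]:
    p=read_camera(n); cv2.imwrite(f"pics/{n}0.png",p["image"]); print(n,p["K"],p["dist"],p["R"],p["t"])
E
```

```text
pics
{'clock': 0.0, 'qpos': array([-1.42213093e+00,  3.59475976e-01,  1.51141714e+00, -1.68003259e-05,
        1.27247222e+00, -1.15136204e-01]), 'dq': array([-3.67561932e-04,  3.29819375e-04,  1.71948868e-03, -6.57226688e-04,
        5.10758049e-05, -2.13407885e-04]), 'joint_torque': array([ 9.41908511e-04, -5.15375948e+01, -2.70729142e+01,  6.75690989e-02,
        3.51202651e-02, -1.37155589e-04]), 'ee_pos': array([ 156.32137862, -578.61115968,  238.83265204]), 'orientation': array([-3.11254602e+00, -4.12952713e-01,  7.18526401e-05]), 'contact_force': array([-0.56533977, -0.36132195, -0.28432685]), 'torque': array([0.01502195, 0.03057505, 0.03471768]), 'finger_force': 0.0, 'opening': 1.0005121884514205}
top [[398.2543921    0.         274.48486653]
 [  0.         398.2543921  211.91310855]
 [  0.           0.           1.        ]] [-0.02214671  0.          0.          0.          0.        ] [[ 0.00784508 -0.99996793 -0.00161204]
 [-0.97545047 -0.00729791 -0.22009796]
 [ 0.22007914  0.00329915 -0.97547644]] [ 14.19986417 558.46315229 882.09348093]
scene [[474.75246707   0.         279.34462254]
 [  0.         474.75246707 213.01278813]
 [  0.           0.           1.        ]] [-0.10432669  0.          0.          0.          0.        ] [[-0.86588986  0.50000806 -0.01505635]
 [ 0.31000529  0.51274381 -0.80061882]
 [-0.39259582 -0.69791527 -0.59898481]] [ 482.1223466  -110.40704725 1477.42938823]
```

View pics/top0.png

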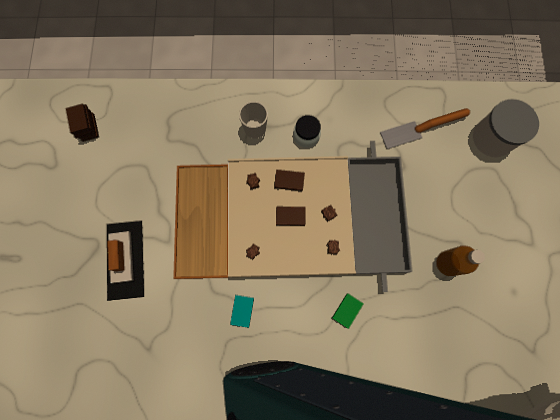

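View pics/scene0.png

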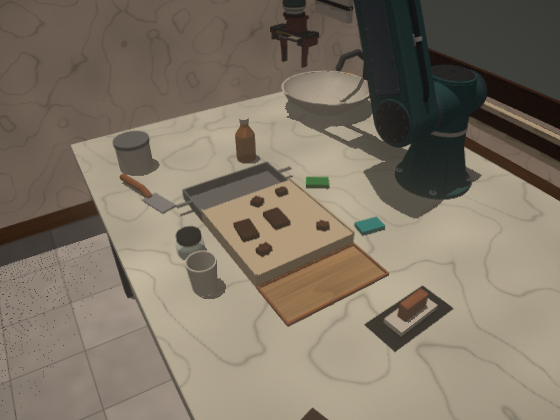

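The top view shows the tray at about (201,222), the slab at (290,217) and the tub at (380,215). On the slab are two whole brown tiles at (289,180) and (290,216), and chips at (253,181), (330,213), (253,251) and (333,247). The mat with the float is at (124,260). The look-alikes are the turquoise (242,311) and green (347,311) blocks and a dark stack off the slab at (81,122).

```bash
cat > h.py <<'E'
import numpy as np, cv2
from scipy.spatial.transform import Rotation as Ro
from workcell import sensors, read_camera, r, spotter
def plane(p,uv,z):
    uv=np.asarray(uv,float).reshape(-1,1,2)
    n=cv2.undistortPoints(uv,p["K"],p["dist"]).reshape(-1,2)
    d=np.c_[n,np.ones(len(n))]@p["R"]; c=-p["R"].T@p["t"]
    return (c+d*((z-c[2])/d[:,2])[:,None])[:,:2]
def rangept(p,m):
    v,u=np.nonzero(m&(p["range_z"]>0)); zz=p["range_z"][v,u]
    n=cv2.undistortPoints(np.c_[u,v].astype(float).reshape(-1,1,2),p["K"],p["dist"]).reshape(-1,2)
    return (np.c_[n*zz[:,None],zz]-p["t"])@p["R"]
def box(p,m,z):
    """region -> world rect on plane z: centre, sizes, angle of long side from +x (deg)"""
    c=max(cv2.findContours(m.astype(np.uint8),0,1)[0],key=cv2.contourArea).reshape(-1,2)
    (x,y),(w,h),_=R=cv2.minAreaRect(plane(p,c,z).astype(np.float32))
    b=cv2.boxPoints(R); e=max([b[1]-b[0],b[2]-b[1]],key=np.linalg.norm)
    a=np.degrees(np.arctan2(e[1],e[0])); a=(a+90)%180-90
    return np.round([x,y,max(w,h),min(w,h),a],1)
def pieces(p,z=54):
    out=[]
    for name in ("tile1","chip1"):
        for d in spotter.cut_out(p,name):
            P=rangept(p,d["region"])
            out.append((name,round(d["conf"],2),np.round(d["location"]),box(p,d["region"],z),np.round(np.median(P[:,2])) if len(P) else None))
    return out
def state():
    o=sensors.get_obs(); M=Ro.from_rotvec(o["orientation"]).as_matrix()
    print("t",round(o["clock"],2),"tcp",o["ee_pos"].round(1),"yaw",np.degrees(np.arctan2(M[1,0],M[0,0])).round(1),"zaxis",M[:,2].round(3),"q",o["qpos"].round(2),"open",round(o["opening"]*87.8,1),"ff",round(o["finger_force"],1),"F",o["contact_force"].round(1))
    return o["ee_pos"],M
def shift(x,y,z,yaw=None):
    "tool-axis row to world target"
    e,M=state(); s=M.T@(np.array([x,y,z])-e)/250
    w=0 if yaw is None else Ro.from_matrix(M.T@Ro.from_euler("z",yaw,degrees=True).as_matrix()@np.diag([1,-1,-1.])).as_rotvec(degrees=True)/120
    print("row",s.round(4),np.round(w,4))
E
python3 - <<'E'
from h import *
p=read_camera("top"); 
for q in pieces(p): print(*q)
for n,z in (("slab",40),("tray",8),("tub",34),("mat",3),("float",22)):
    for d in spotter.cut_out(p,n)[:2]: 
        P=rangept(p,d["region"]); print(n,round(d["conf"],2),np.round(d["location"]),box(p,d["region"],z),np.percentile(P[:,2],[2,50,98]).round())
d=spotter.cut_out(p,"float")
if d:
    P=rangept(p,d[0]["region"]); B=P[P[:,2]>50]; print("bar",len(B),B.mean(0) if len(B) else 0, B.min(0),B.max(0))
# direct slab corners
hsv=cv2.cvtColor(p["image"],cv2.COLOR_BGR2HSV); print(hsv[230,270],hsv[300,200])
print("corners",plane(p,[[228,162],[348,158],[355,273],[228,277]],40).round())
state()
E
```

```text
tile1 0.95 [286. 178.] [642.  -16.   69.2  47.9  84.4] 54.0
tile1 0.91 [291. 213.] [551.8 -20.   69.6  46.4 -89.6] 54.0
tile1 0.75 [350. 313.] [ 332.9 -149.4   68.6   45.1  -33. ] 14.0
tile1 0.72 [245. 314.] [330.5  91.2  67.1  43.7  -8.6] 14.0
chip1 0.73 [291. 215.] [551.8 -19.6  70.8  49.6  87.6] 54.0
chip1 0.68 [328. 212.] [ 560.3 -111.7   29.5   29.1  -62.9] 54.0
chip1 0.68 [331. 245.] [ 4.792e+02 -1.197e+02  2.830e+01  2.370e+01  4.000e-01] 54.0
chip1 0.67 [254. 180.] [638.3  72.7  33.2  26.8   1. ] 54.0
chip1 0.48 [251. 249.] [466.1  69.2  31.3  25.  -44.2] 54.0
slab 0.64 [288. 224.] [558.1 -18.  301.8 296.8 -88.7] [36. 40. 46.]
slab 0.61 [332. 246.] [ 479.2 -121.6   36.8   32.5    9.7] [38. 53. 57.]
tray 0.69 [202. 224.] [551.3 203.3 290.8 131.9   1.9] [-1.  3.  9.]
tub 0.82 [377. 214.] [ 564.3 -236.3  375.7  140.7    1.9] [ 1.  6. 36.]
mat 0.94 [137. 268.] [449.8 387.1 191.9  88.4   5.6] [-1.  3.  6.]
float 0.72 [289. 224.] [562.5 -17.5 307.  300.2 -88.1] [36. 40. 45.]
float 0.7 [122. 256.] [454.2 392.  121.8  58.5   7.9] [ 7. 26. 69.]
bar 26 [574.65599608 -32.13074492  53.31174264] [ 415.81187431 -133.2531238    50.56108771] [668.45219311  86.41275171  56.80452258]
[ 17  99 178] [ 20  70 168]
corners [[ 690.  136.]
 [ 703. -165.]
 [ 418. -172.]
 [ 406.  126.]]
t 0.55 tcp [ 156.4 -579.2  239.6] yaw 15.1 zaxis [-0.  0. -1.] q [-1.42  0.36  1.51 -0.    1.27 -0.12] open 87.6 ff 0.0 F [0.1 0.3 0.1]
```

```bash
python3 -c "
import cv2
i=cv2.imread('pics/top0.png')[155:335,170:420];cv2.imwrite('pics/crop.png',cv2.resize(i,None,fx=3.2,fy=3.2,interpolation=2))"
```

```text
(no output)
```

View pics/crop.png

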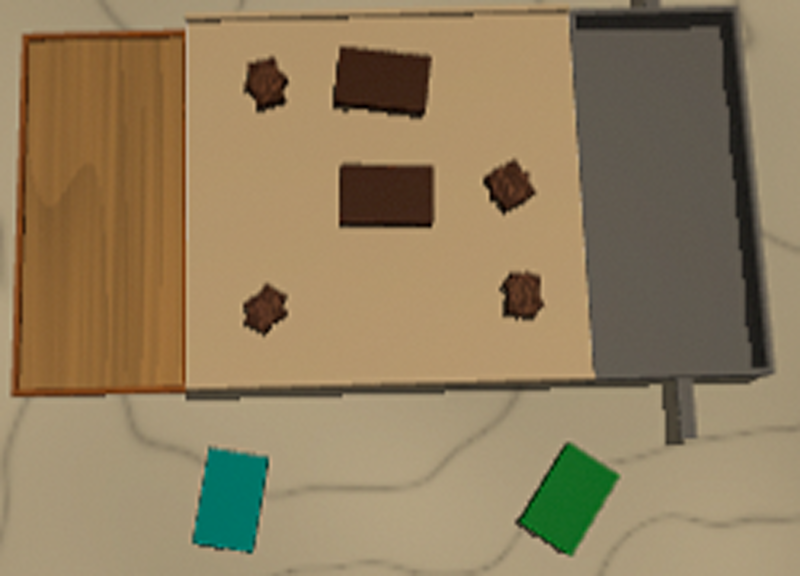

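Emit:
send_rows(rows="0.82 -0.556 0 0 0 0 87.8;0.82 -0.556 0 0 0 0 87.8;0.82 -0.556 0 0 0 0 87.8;0.82 -0.556 0 0 0 0 87.8;0.82 -0.556 0 0 0 0 87.8;0.82 -0.556 0 0 0 0 87.8;0.82 -0.556 0 0 0 0 87.8")

```text
clock: 1.25
ee_pos: [318.7, -391.0, 239.9]
orientation: [3.113, 0.418, -0.0]
contact_force: [0.0, -0.3, -0.3]
opening: 0.994
finger_force: 0.0
```

Emit:
send_rows(rows="0.82 -0.556 0 0 0 0 87.8;0.82 -0.556 0 0 0 0 87.8;0.82 -0.556 0 0 0 0 87.8;0.82 -0.556 0 0 0 0 87.8;0.82 -0.556 0 0 0 0 87.8;0.82 -0.556 0 0 0 0 87.8;0.82 -0.556 0 0 0 0 87.8")

```text
clock: 1.95
ee_pos: [480.0, -204.8, 239.6]
orientation: [3.113, 0.415, -0.001]
contact_force: [0.1, -0.0, -0.1]
opening: 0.999
finger_force: 0.0
```

Emit:
send_rows(rows="0.82 -0.556 0 0 0 -0.625 87.8;0.82 -0.556 0 0 0 -0.625 87.8;0.82 -0.556 0 0 0 -0.625 87.8;0.82 -0.556 0 0 0 -0.625 87.8;0.82 -0.556 0 0 0 -0.625 87.8;0.82 -0.556 0 0 0 -0.625 87.8;0.82 -0.556 0 0 0 -0.625 87.8;0.82 -0.556 0 0 0 -0.625 87.8;0.82 -0.556 0 0 0 -0.625 87.8;0.82 -0.556 0 0 0 -0.625 87.8;0.82 -0.556 0 0 0 -0.625 87.8")

```text
clock: 3.05
ee_pos: [641.3, -18.6, 239.6]
orientation: [2.225, 2.217, -0.001]
contact_force: [0.8, -0.3, -0.1]
opening: 1.001
finger_force: 0.0
```

The crop shows two brown rectangles at (382,81) and (386,195): these are the whole tiles. The four jagged pieces are the chips, and the turquoise and green blocks are the decoys.

Run:
```python
from h import *
p=read_camera("wrist")
for q in pieces(p): print(*q)
shift(642,-16,60,86)
```

```text
tile1 0.86 [207. 192.] [554.5 -18.1  71.8  46.8  88.1] 54.0
tile1 0.8 [ 70. 269.] [ 371.1 -115.5   69.6   35.8    1.3] 13.0
tile1 0.74 [285. 188.] [643.3 -14.7  72.1  45.7  84. ] 54.0
tile1 0.65 [34. 93.] [367.6  91.   71.5  40.9  -8.9] 14.0
chip1 0.84 [155. 269.] [ 481.8 -116.2   38.5   32.1    4.4] 53.0
chip1 0.75 [279. 107.] [640.8  73.5  34.5  32.1  15. ] 54.0
chip1 0.7 [222. 260.] [ 564.2 -108.6   35.    34.1  -72.4] 53.0
chip1 0.61 [123. 113.] [470.8  69.7  36.8  29.1 -47.8] 53.0
t 3.2 tcp [641.4 -17.3 239.6] yaw 89.9 zaxis [-0. -0. -1.] q [-0.13  0.42  1.41 -0.    1.31 -0.13] open 87.9 ff 0.0 F [-0.  -0.2 -0. ]
row [0.0052 0.0027 0.7186] [-0.      0.      0.0329]
```

Emit:
send_rows(rows="0.009 0.006 0.4 0 0 0.045 87.8;0.009 0.006 0.6 0 0 0.045 87.8;0.009 0.006 0.68 0 0 0.045 87.8;0.009 0.006 0.718 0 0 0.045 87.8;0.009 0.006 0.718 0 0 0.045 87.8;0.009 0.006 0.718 0 0 0.045 87.8")

```text
clock: 3.8
ee_pos: [643.0, -14.2, 59.9]
orientation: [-2.322, -2.115, 0.0]
contact_force: [0.1, 0.4, -0.7]
opening: 1.0
finger_force: 0.0
```

Emit:
send_rows(rows="0 0 0 0 0 0 30;0 0 0 0 0 0 30;0 0 0 0 0 0 30;0 0 0 0 0 0 30;0 0 0 0 0 0 30;0 0 0 0 0 0 30;0 0 0 0 0 0 30;0 0 -0.1 0 0 0 30;0 0 -0.2 0 0 0 30;0 0 -0.28 0 0 0 30;0 0 -0.28 0 0 0 30", squeeze=30)

```text
clock: 4.9
ee_pos: [645.0, -14.2, 133.0]
orientation: [2.319, 2.114, 0.006]
contact_force: [0.4, 0.4, -1.1]
opening: 0.51
finger_force: 30.0
```

Run:
```python
from h import *
shift(618,200,40,91.8)
```

```text
t 4.9 tcp [645.  -14.2 133. ] yaw 84.7 zaxis [ 0.005 -0.001 -1.   ] q [-0.13  0.52  1.52  0.    1.09 -0.04] open 44.8 ff 30.0 F [ 0.4  0.4 -1.1]
row [ 0.8433 -0.1885  0.3707] [ 0.0026  0.0002 -0.059 ]
```

Emit:
send_rows(rows="0.2 -0.04 0 0 0 -0.059 30;0.4 -0.09 0 0 0 -0.059 30;0.6 -0.14 0 0 0 -0.059 30;0.8 -0.188 0.1 0 0 -0.059 30;0.855 -0.188 0.25 0 0 -0.059 30;0.855 -0.188 0.36 0 0 -0.059 30;0.855 -0.188 0.41 0 0 -0.059 30;0.855 -0.188 0.43 0 0 -0.059 30;0.855 -0.188 0.43 0 0 -0.059 30;0.855 -0.188 0.43 0 0 -0.059 30")

```text
clock: 5.9
ee_pos: [616.2, 202.5, 22.8]
orientation: [2.187, 2.255, 0.001]
contact_force: [-0.4, 0.8, -1.7]
opening: 0.51
finger_force: 30.0
```

Emit:
send_rows(rows="0 0 0 0 0 0 87.8;0 0 0 0 0 0 87.8;0 0 0 0 0 0 87.8;0 0 0 0 0 0 87.8;0 0 -0.15 0 0 0 87.8;0 0 -0.35 0 0 0 87.8;0 0 -0.5 0 0 0 87.8;0 0 -0.5 0 0 0 87.8")

```text
clock: 6.7
ee_pos: [619.9, 204.1, 154.0]
orientation: [2.182, 2.252, 0.015]
contact_force: [1.0, -0.5, 0.5]
opening: 0.998
finger_force: 0.0
```

Run:
```python
from h import *
p=read_camera("top")
for q in pieces(p): print(*q)
shift(553.5,-18.5,60,89)
```

```text
tile1 0.77 [290. 214.] [551.8 -19.9  69.5  46.4 -89.6] 54.0
tile1 0.75 [208. 191.] [6.073e+02 1.793e+02 4.770e+01 4.660e+01 4.000e-01] 16.0
tile1 0.62 [243. 310.] [330.2  91.6  69.2  46.1  -8.6] 14.0
tile1 0.61 [255. 116.] [7.998e+02 7.490e+01 9.610e+01 7.120e+01 7.000e-01] 51.0
chip1 0.66 [254. 178.] [638.4  71.5  38.3  29.3   0.9] 53.0
chip1 0.51 [328. 210.] [ 560.  -111.2   30.5   29.1  -62.7] 54.0
chip1 0.42 [253. 248.] [467.2  68.1  31.4  25.1 -44.2] 54.0
chip1 0.25 [291. 222.] [555.7 -18.1 297.1 291.8 -87.8] 40.0
t 6.85 tcp [615.3 203.  147.3] yaw 91.8 zaxis [-0.001 -0.    -1.   ] q [0.21 0.51 1.5  0.   1.13 0.18] open 87.7 ff 0.0 F [-0.5  0.3 -0.3]
row [-0.8779 -0.2747  0.3494] [-0.0003  0.      0.0233]
```

Emit:
send_rows(rows="-0.2 -0.06 0 0 0 0.023 87.8;-0.4 -0.12 0 0 0 0.023 87.8;-0.6 -0.18 0 0 0 0.023 87.8;-0.8 -0.25 0 0 0 0.023 87.8;-0.878 -0.275 0.1 0 0 0.023 87.8;-0.878 -0.275 0.22 0 0 0.023 87.8;-0.878 -0.275 0.31 0 0 0.023 87.8;-0.878 -0.275 0.349 0 0 0.023 87.8;-0.878 -0.275 0.349 0 0 0.023 87.8;-0.878 -0.275 0.349 0 0 0.023 87.8")

```text
clock: 7.85
ee_pos: [553.2, -18.1, 59.5]
orientation: [-2.238, -2.202, 0.002]
contact_force: [0.4, 0.1, 0.8]
opening: 1.001
finger_force: 0.0
```

Emit:
send_rows(rows="0 0 0 0 0 0 30;0 0 0 0 0 0 30;0 0 0 0 0 0 30;0 0 0 0 0 0 30;0 0 0 0 0 0 30;0 0 0 0 0 0 30;0 0 0 0 0 0 30;0 0 -0.1 0 0 0 30;0 0 -0.2 0 0 0 30;0 0 -0.28 0 0 0 30;0 0 -0.28 0 0 0 30;0 0 -0.28 0 0 0 30", squeeze=30)

```text
clock: 9.05
ee_pos: [553.9, -18.4, 130.2]
orientation: [2.24, 2.202, 0.001]
contact_force: [-0.0, 0.8, -1.6]
opening: 0.509
finger_force: 30.0
```

Run:
```python
from h import *
shift(484,199.5,23.5,91.8)
```

```text
t 9.05 tcp [553.9 -18.4 130.2] yaw 89.0 zaxis [ 0.  0. -1.] q [-0.16  0.42  1.73  0.    0.99 -0.14] open 44.7 ff 30.0 F [-0.   0.8 -1.6]
row [ 0.8667 -0.2946  0.4268] [ 0.0002 -0.     -0.0231]
```

Emit:
send_rows(rows="0.2 -0.06 0 0 0 -0.023 30;0.4 -0.12 0 0 0 -0.023 30;0.6 -0.18 0 0 0 -0.023 30;0.8 -0.25 0.1 0 0 -0.023 30;0.867 -0.295 0.25 0 0 -0.023 30;0.867 -0.295 0.36 0 0 -0.023 30;0.867 -0.295 0.41 0 0 -0.023 30;0.867 -0.295 0.425 0 0 -0.023 30;0.867 -0.295 0.425 0 0 -0.023 30;0.867 -0.295 0.425 0 0 -0.023 30")

```text
clock: 10.05
ee_pos: [484.4, 199.0, 24.1]
orientation: [2.187, 2.255, 0.0]
contact_force: [0.2, 0.3, -0.5]
opening: 0.508
finger_force: 30.0
```

Emit:
send_rows(rows="0 0 0 0 0 0 87.8;0 0 0 0 0 0 87.8;0 0 0 0 0 0 87.8;0 0 0 0 0 0 87.8;0 0 -0.15 0 0 0 87.8;0 0 -0.35 0 0 0 87.8;0 0 -0.55 0 0 0 87.8;0 0 -0.8 0 0 0 87.8;0 0 -0.8 0 0 0 87.8")

```text
clock: 10.95
ee_pos: [486.9, 200.4, 230.0]
orientation: [2.183, 2.252, 0.013]
contact_force: [0.5, 0.0, -0.6]
opening: 1.002
finger_force: 0.0
```

Emit:
send_rows(rows="0.5 0 0 0 0 0.07 87.8;0.5 0 0 0 0 0.14 87.8;0.5 0 0 0 0 0.7 87.8;0.5 0 0 0 0 0.7 87.8;0.5 0 0 0 0 0.7 87.8;0.5 0 0 0 0 0.7 87.8;0.5 0 0 0 0 0.7 87.8;0.5 0 0 0 0 0.7 87.8;0.5 0 0 0 0 0.7 87.8;0.5 0 0 0 0 0.7 87.8;0.5 0 0 0 0 0.7 87.8;0.5 0 0 0 0 0.7 87.8")

```text
clock: 12.15
ee_pos: [479.6, 324.3, 223.6]
orientation: [3.134, 0.219, -0.002]
contact_force: [-0.4, 0.2, 0.6]
opening: 0.998
finger_force: 0.0
```

Run:
```python
from h import *
state()
a=read_camera("top"); b=read_camera("wrist")
cv2.imwrite("pics/two1.png",np.vstack([a["image"],b["image"]])[:,:][::1][::1].copy() if 0 else cv2.resize(np.hstack([a["image"],b["image"]]),(800,300)))
for q in pieces(a): print(*q)
for p in (a,b):
  for n,z in (("mat",3),("float",22)):
    for d in spotter.cut_out(p,n)[:2]:
        P=rangept(p,d["region"]); print(n,round(d["conf"],2),np.round(d["location"]),box(p,d["region"],z),np.percentile(P[:,2],[2,50,98]).round())
        if n=="float":
            T=P[np.abs(P[:,2]-67)<5][:,:2].astype(np.float32)
            if len(T)>20: print("  bar",len(T),cv2.minAreaRect(T))
            T=P[np.abs(P[:,2]-25)<5][:,:2].astype(np.float32)
            if len(T)>20: print("  foot",len(T),cv2.minAreaRect(T))
```

```text
t 12.15 tcp [479.6 324.3 223.6] yaw 8.0 zaxis [-0.001 -0.    -1.   ] q [0.48 0.34 1.58 0.   1.22 1.91] open 87.7 ff 0.0 F [-0.4  0.2  0.6]
tile1 0.92 [202. 193.] [606.  191.7  68.6  45.2 -89.6] 16.0
tile1 0.86 [203. 246.] [478.7 188.1  70.9  47.  -86.8] 16.0
tile1 0.65 [330. 244.] [ 4.781e+02 -1.195e+02  3.070e+01  2.790e+01  4.000e-01] 54.0
tile1 0.63 [347. 311.] [ 332.5 -149.9   66.1   44.6  -33.5] 14.0
tile1 0.6 [244. 313.] [330.1  90.9  67.   44.7  -8.8] 14.0
chip1 0.59 [328. 212.] [ 560.6 -111.5   32.4   31.6   25.2] 54.0
chip1 0.55 [254. 181.] [639.6  71.5  40.7  29.3   0.9] 53.0
chip1 0.54 [331. 247.] [ 4.781e+02 -1.195e+02  3.070e+01  2.780e+01  4.000e-01] 54.0
mat 0.86 [132. 283.] [426.4 385.7 147.   90.9   4.5] [-2.  2.  8.]
mat 0.75 [306. 134.] [ 7.938e+02 -6.440e+01  8.860e+01  7.160e+01 -2.000e-01] [ 7. 58. 63.]
float 0.85 [123. 259.] [446.6 390.2 109.6  59.1  10.1] [ 4. 27. 69.]
  bar 318 ((454.3983459472656, 391.2552490234375), (70.07698059082031, 24.945653915405273), 8.074149131774902)
  foot 434 ((446.83026123046875, 391.77032470703125), (106.00475311279297, 48.89642333984375), 7.176497936248779)
mat 0.91 [248. 185.] [449.1 388.9 192.   90.9   6.2] [1. 3. 4.]
float 0.95 [223. 200.] [454.8 392.7 123.2  55.7   8.6] [ 5. 26. 68.]
  bar 1418 ((454.70684814453125, 393.7366943359375), (69.56094360351562, 24.852806091308594), 8.005570411682129)
  foot 2190 ((454.06707763671875, 393.6163024902344), (121.23822784423828, 50.789306640625), 8.066899299621582)
float 0.62 [537.  82.] [646.8  52.4  46.3  37.  -74.3] [40. 53. 55.]
```

View pics/two1.png

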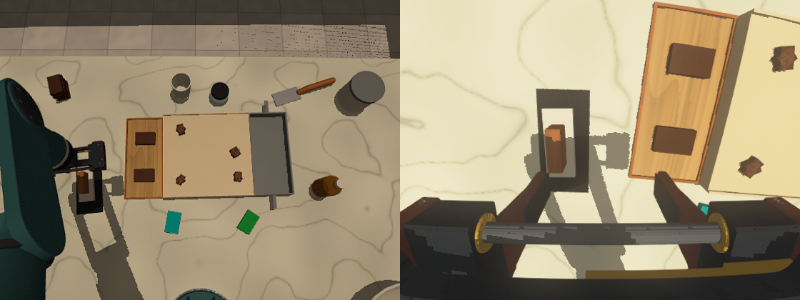

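Both tiles lie flat in the tray, and the float is still upright on its mat. Next I pick up the float.

Emit:
send_rows(rows="-0.061 -0.288 0.1 0 0 0 87.8;-0.061 -0.288 0.25 0 0 0 87.8;-0.061 -0.288 0.45 0 0 0 87.8;-0.061 -0.288 0.6 0 0 0 87.8;-0.061 -0.288 0.68 0 0 0 87.8;-0.061 -0.288 0.702 0 0 0 87.8;-0.061 -0.288 0.702 0 0 0 87.8;-0.061 -0.288 0.702 0 0 0 87.8")

```text
clock: 13.35
ee_pos: [456.2, 394.4, 50.1]
orientation: [-3.133, -0.213, -0.003]
contact_force: [-0.0, -0.0, 0.4]
opening: 0.997
finger_force: 0.0
```

Emit:
send_rows(rows="0 0 0 0 0 0 10;0 0 0 0 0 0 10;0 0 0 0 0 0 10;0 0 0 0 0 0 10;0 0 0 0 0 0 10;0 0 0 0 0 0 10;0 0 0 0 0 0 10;0 0 0 0 0 0 10;0 0 -0.1 0 0 0 10;0 0 -0.25 0 0 0 10;0 0 -0.4 0 0 0 10;0 0 -0.4 0 0 0 10", squeeze=45)

```text
clock: 14.55
ee_pos: [458.0, 395.8, 153.5]
orientation: [-3.13, -0.213, -0.012]
contact_force: [0.6, 1.0, -2.9]
opening: 0.271
finger_force: 45.0
```

Run:
```python
from h import *
shift(553,137,148,1.8)
p=read_camera("top")
d=spotter.cut_out(p,"float")[0]; P=rangept(p,d["region"]); print(d["conf"],np.percentile(P[:,2],[2,50,98]).round(), P.mean(0))
```

```text
t 14.55 tcp [458.  395.8 153.5] yaw 7.8 zaxis [ 0.007  0.005 -1.   ] q [0.6  0.45 1.6  0.   1.08 2.03] open 23.8 ff 45.0 F [ 0.6  1.  -2.9]
row [0.236  1.0774 0.0195] [-0.0022 -0.0037  0.05  ]
0.89 [ 43. 124. 199.] [421.59015552 383.60934919 128.54385579]
```

Emit:
send_rows(rows="0.05 0.18 0 0 0 0.05 10;0.1 0.36 0 0 0 0.05 10;0.15 0.54 0 0 0 0.05 10;0.2 0.72 0 0 0 0.05 10;0.247 0.9 0 0 0 0.05 10;0.247 0.97 0 0 0 0.05 10;0.247 0.97 0 0 0 0.05 10;0.247 0.97 0 0 0 0.05 10;0.247 0.97 0 0 0 0.05 10;0.247 0.97 0 0 0 0.05 10")

```text
clock: 15.65
ee_pos: [548.4, 163.1, 148.2]
orientation: [-3.141, -0.052, 0.002]
contact_force: [-0.1, 0.4, -2.4]
opening: 0.274
finger_force: 45.0
```

Run:
```python
from h import *
shift(553,137,88,1.8)
p=read_camera("wrist")
cv2.imwrite("pics/w2.png",p["image"])
d=spotter.cut_out(p,"float")[0]; P=rangept(p,d["region"]); print(d["conf"],np.percentile(P[:,2],[2,50,98]).round(), P.mean(0))
```

```text
t 15.65 tcp [548.4 163.1 148.2] yaw 1.9 zaxis [-0.001  0.    -1.   ] q [0.17 0.42 1.67 0.   1.05 1.71] open 24.0 ff 45.0 F [-0.1  0.4 -2.4]
row [0.0152 0.105  0.2408] [-0.0001  0.0005  0.0008]
0.81 [104. 121. 162.] [576.56965159 163.67100781 137.36952617]
```

View pics/w2.png

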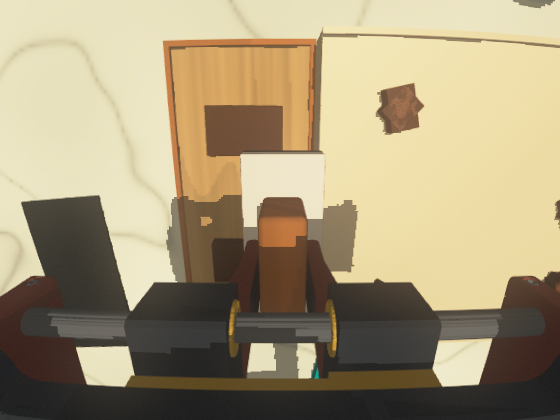

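Emit:
send_rows(rows="0.015 0.105 0.1 0 0 0 10;0.015 0.105 0.18 0 0 0 10;0.015 0.105 0.22 0 0 0 10;0.015 0.105 0.242 0 0 0 10;0.015 0.105 0.242 0 0 0 10;0.015 0.105 0.242 0 0 0 10;0.015 0.105 0.242 0 0 0 10;0.015 0.105 0.242 0 0 0 10")

```text
clock: 16.55
ee_pos: [552.5, 136.1, 90.4]
orientation: [3.141, 0.052, -0.002]
contact_force: [-8.5, -2.3, 18.6]
opening: 0.267
finger_force: 45.0
```

Emit:
send_rows(rows="0 0.06 0 0 0 0 10;0 0.12 0 0 0 0 10;0 0.18 0 0 0 0 10;0 0.24 0 0 0 0 10;0 0.3 0 0 0 0 10;0 0.36 0 0 0 0 10;0 0.42 0 0 0 0 10;0 0.48 0 0 0 0 10;0 0.54 0 0 0 0 10;0 0.6 0 0 0 0 10;0 0.66 0 0 0 0 10;0 0.7 0 0 0 0 10")

```text
clock: 17.75
ee_pos: [561.5, -37.6, 90.6]
orientation: [-3.139, -0.047, -0.007]
contact_force: [1.7, 8.4, 11.7]
opening: 0.267
finger_force: 45.0
```

Emit:
send_rows(rows="0 0.06 0 0 0 0 10;0 0.12 0 0 0 0 10;0 0.18 0 0 0 0 10;0 0.24 0 0 0 0 10;0 0.3 0 0 0 0 10;0 0.36 0 0 0 0 10;0 0.42 0 0 0 0 10;0 0.48 0 0 0 0 10;0 0.54 0 0 0 0 10;0 0.6 0 0 0 0 10;0 0.65 0 0 0 0 10;0 0.65 0 0 0 0 10")

```text
clock: 18.95
ee_pos: [565.5, -202.7, 89.0]
orientation: [3.14, 0.049, 0.003]
contact_force: [0.0, 0.1, -2.3]
opening: 0.27
finger_force: 45.0
```

Run:
```python
from h import *
state()
p=read_camera("top"); cv2.imwrite("pics/s1.png",p["image"])
for q in pieces(p): print(*q)
```

```text
t 18.95 tcp [ 565.5 -202.7   89. ] yaw 1.8 zaxis [ 0.002 -0.002 -1.   ] q [-0.46  0.53  1.66 -0.    0.95  1.08] open 23.7 ff 45.0 F [ 0.   0.1 -2.3]
chip1 0.5 [318. 167.] [651.2 -51.9 218.6 102.3 -89.5] 40.0
```

View pics/s1.png

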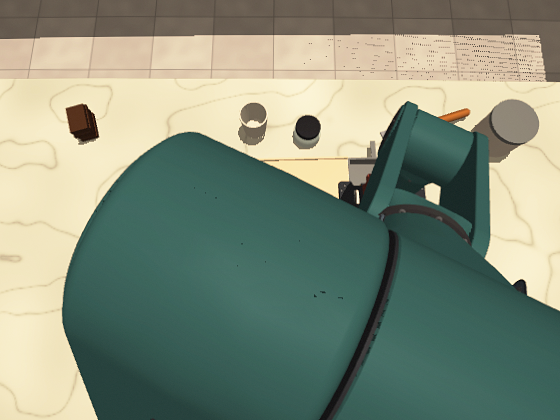

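The arm hides the slab in this view, but the sweep reached the end of the slab, at y -203. I go back for the +x lane with the float about 3 mm higher, because 18 N at the start means the sole was already on the slab.

Emit:
send_rows(rows="0 0 -0.15 0 0 0 10;0 0 -0.25 0 0 0 10;0.15 -0.15 -0.25 0 0 0 10;0.3 -0.3 -0.25 0 0 0 10;0.3 -0.48 -0.25 0 0 0 10;0.3 -0.65 -0.25 0 0 0 10;0.3 -0.7 -0.25 0 0 0 10;0.3 -0.7 -0.25 0 0 0 10;0.3 -0.7 -0.25 0 0 0 10")

```text
clock: 20.0
ee_pos: [633.7, -24.7, 150.5]
orientation: [3.14, 0.051, -0.0]
contact_force: [-0.1, -1.2, -2.0]
opening: 0.27
finger_force: 45.0
```

Emit:
send_rows(rows="0 -0.18 0 0 0 0 10;0 -0.36 0 0 0 0 10;0 -0.54 0 0 0 0 10;0 -0.65 0 0 0 0 10;0 -0.65 0 0 0 0 10;0 -0.65 0 0 0 0 10;0 -0.65 0 0 0 0 10")

```text
clock: 20.7
ee_pos: [629.1, 136.0, 150.6]
orientation: [3.141, 0.046, -0.0]
contact_force: [-0.1, 0.5, -2.4]
opening: 0.273
finger_force: 45.0
```

Run:
```python
from h import *
shift(628,135,91.5,1.8)
p=read_camera("top"); cv2.imwrite("pics/s2.png",p["image"])
for q in pieces(p): print(*q)
```

```text
t 20.7 tcp [629.1 136.  150.6] yaw 1.7 zaxis [-0.    -0.001 -1.   ] q [ 0.11  0.5   1.51 -0.    1.13  1.65] open 24.0 ff 45.0 F [-0.1  0.5 -2.4]
row [-0.0043  0.0037  0.2364] [ 0.0003  0.0001 -0.0009]
tile1 0.72 [247. 315.] [330.3  90.6  64.9  41.7 -10.5] 14.0
tile1 0.63 [348. 310.] [ 333.1 -148.7   68.    45.8  -35. ] 14.0
tile1 0.58 [254. 118.] [8.025e+02 7.370e+01 9.620e+01 7.370e+01 7.000e-01] 51.0
chip1 0.61 [251. 180.] [637.9  72.8  32.9  26.9  -9.5] 54.0
chip1 0.61 [331. 245.] [ 478.8 -119.4   33.3   26.6    5.6] 53.0
```

View pics/s2.png

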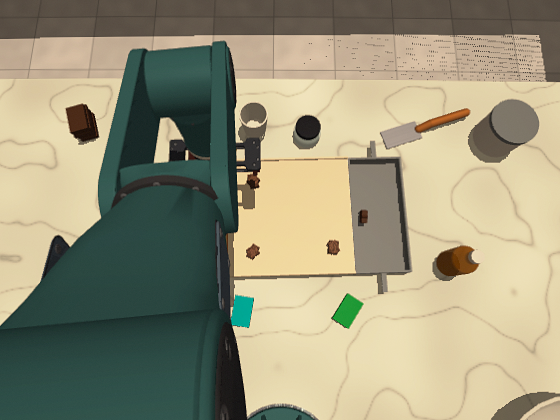

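The middle chip is now in the tub at (363,216). Chips remain at (253,181), (252,251) and (333,247).

Emit:
send_rows(rows="-0.004 0.004 0.1 0 0 0 10;-0.004 0.004 0.18 0 0 0 10;-0.004 0.004 0.22 0 0 0 10;-0.004 0.004 0.236 0 0 0 10;-0.004 0.004 0.236 0 0 0 10;-0.004 0.004 0.236 0 0 0 10")

```text
clock: 21.45
ee_pos: [628.6, 137.1, 92.5]
orientation: [-3.141, -0.049, -0.003]
contact_force: [0.1, 1.2, -2.1]
opening: 0.268
finger_force: 45.0
```

Emit:
send_rows(rows="0 0.06 0 0 0 0 10;0 0.12 0 0 0 0 10;0 0.18 0 0 0 0 10;0 0.24 0 0 0 0 10;0 0.3 0 0 0 0 10;0 0.36 0 0 0 0 10;0 0.42 0 0 0 0 10;0 0.48 0 0 0 0 10;0 0.54 0 0 0 0 10;0 0.6 0 0 0 0 10;0 0.66 0 0 0 0 10;0 0.7 0 0 0 0 10")

```text
clock: 22.65
ee_pos: [633.3, -39.4, 91.7]
orientation: [3.141, 0.048, 0.0]
contact_force: [-0.1, -0.1, -2.4]
opening: 0.272
finger_force: 45.0
```

Emit:
send_rows(rows="0 0.06 0 0 0 0 10;0 0.12 0 0 0 0 10;0 0.18 0 0 0 0 10;0 0.24 0 0 0 0 10;0 0.3 0 0 0 0 10;0 0.36 0 0 0 0 10;0 0.42 0 0 0 0 10;0 0.48 0 0 0 0 10;0 0.54 0 0 0 0 10;0 0.6 0 0 0 0 10;0 0.65 0 0 0 0 10;0 0.65 0 0 0 0 10")

```text
clock: 23.85
ee_pos: [638.6, -202.4, 91.7]
orientation: [3.141, 0.047, 0.001]
contact_force: [0.3, 0.4, -3.2]
opening: 0.274
finger_force: 45.0
```

Emit:
send_rows(rows="0 0 -0.15 0 0 0 10;0 0 -0.25 0 0 0 10;-0.15 -0.15 -0.25 0 0 0 10;-0.3 -0.3 -0.25 0 0 0 10;-0.45 -0.45 -0.25 0 0 0 10;-0.6 -0.6 -0.25 0 0 0 10;-0.6 -0.7 -0.25 0 0 0 10;-0.6 -0.7 -0.25 0 0 0 10;-0.6 -0.7 -0.25 0 0 0 10")

```text
clock: 24.75
ee_pos: [483.1, -29.3, 154.6]
orientation: [3.141, 0.053, 0.002]
contact_force: [1.6, -0.6, -1.9]
opening: 0.27
finger_force: 45.0
```

Emit:
send_rows(rows="0 -0.18 0 0 0 0 10;0 -0.36 0 0 0 0 10;0 -0.54 0 0 0 0 10;0 -0.65 0 0 0 0 10;0 -0.65 0 0 0 0 10;0 -0.65 0 0 0 0 10;0 -0.65 0 0 0 0 10")

```text
clock: 25.45
ee_pos: [478.6, 131.3, 154.1]
orientation: [3.141, 0.048, 0.0]
contact_force: [1.0, -0.2, -3.0]
opening: 0.271
finger_force: 45.0
```

Run:
```python
from h import *
shift(478,131,91.5,1.8)
p=read_camera("wrist"); q=read_camera("top")
cv2.imwrite("pics/s3.png",cv2.resize(np.hstack([q["image"],p["image"]]),(800,300)))
for k in pieces(q): print(*k)
```

```text
t 25.45 tcp [478.6 131.3 154.1] yaw 1.7 zaxis [ 0. -0. -1.] q [ 0.13  0.31  1.83 -0.    1.    1.67] open 23.8 ff 45.0 F [ 1.  -0.2 -3. ]
row [-0.0023  0.0009  0.2505] [ 0.0002 -0.0001 -0.0005]
tile1 0.78 [244. 311.] [330.7  82.6  68.7  34.3   1.1] 14.0
tile1 0.61 [345. 309.] [ 333.3 -148.9   67.4   43.6  -32.6] 14.0
chip1 0.67 [331. 245.] [ 478.2 -119.5   31.    23.6   -1.2] 54.0
chip1 0.66 [297. 212.] [555.8 -20.2 290.3 289.2   2. ] 40.0
chip1 0.56 [250. 253.] [463.7  70.4  23.4  23.   45.8] 54.0
chip1 0.52 [362. 215.] [ 553.1 -195.5   32.3   19.2   -2.3] 33.0
```

View pics/s3.png

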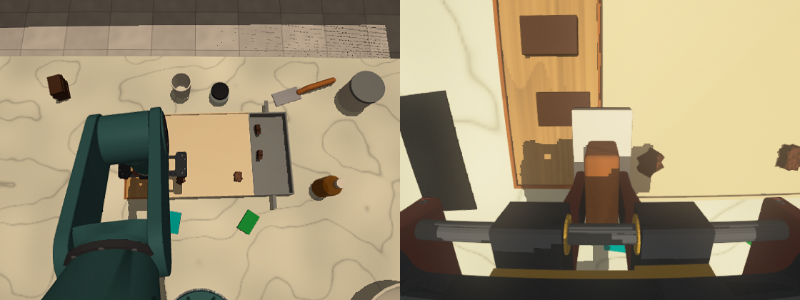

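Two chips are now in the tub, at about (257,129) and (258,154) in the left half. The two in the near lane remain.

Emit:
send_rows(rows="-0.002 0 0.1 0 0 0 10;-0.002 0 0.18 0 0 0 10;-0.002 0 0.23 0 0 0 10;-0.002 0 0.25 0 0 0 10;-0.002 0 0.25 0 0 0 10;-0.002 0 0.25 0 0 0 10")

```text
clock: 26.25
ee_pos: [477.9, 132.2, 92.1]
orientation: [-3.141, -0.048, -0.001]
contact_force: [0.9, 0.4, -2.7]
opening: 0.271
finger_force: 45.0
```

Emit:
send_rows(rows="0 0.06 0 0 0 0 10;0 0.12 0 0 0 0 10;0 0.18 0 0 0 0 10;0 0.24 0 0 0 0 10;0 0.3 0 0 0 0 10;0 0.36 0 0 0 0 10;0 0.42 0 0 0 0 10;0 0.48 0 0 0 0 10;0 0.54 0 0 0 0 10;0 0.6 0 0 0 0 10;0 0.66 0 0 0 0 10;0 0.7 0 0 0 0 10")

```text
clock: 27.45
ee_pos: [483.5, -43.6, 92.4]
orientation: [3.141, 0.048, 0.003]
contact_force: [-0.1, 1.1, -2.9]
opening: 0.27
finger_force: 45.0
```

Emit:
send_rows(rows="0 0.06 0 0 0 0 10;0 0.12 0 0 0 0 10;0 0.18 0 0 0 0 10;0 0.24 0 0 0 0 10;0 0.3 0 0 0 0 10;0 0.36 0 0 0 0 10;0 0.42 0 0 0 0 10;0 0.48 0 0 0 0 10;0 0.54 0 0 0 0 10;0 0.6 0 0 0 0 10;0 0.65 0 0 0 0 10;0 0.65 0 0 0 0 10")

```text
clock: 28.65
ee_pos: [488.5, -207.0, 91.8]
orientation: [3.14, 0.047, 0.002]
contact_force: [-0.7, 0.4, -1.8]
opening: 0.269
finger_force: 45.0
```

Emit:
send_rows(rows="0 0 -0.15 0 0 0 10;0 0 -0.25 0 0 0 10;0 -0.15 -0.25 0 0 0 10;0 -0.3 -0.25 0 0 0 10;0 -0.5 -0.25 0 0 0 10;0 -0.68 -0.25 0 0 0 10;0 -0.86 -0.25 0 0 0 10;0 -0.95 -0.25 0 0 0 10;0 -0.95 -0.25 0 0 0 10;0 -0.95 -0.25 0 0 0 10")

```text
clock: 29.65
ee_pos: [480.1, 32.8, 154.2]
orientation: [3.141, 0.052, -0.0]
contact_force: [0.9, 0.2, -1.6]
opening: 0.271
finger_force: 45.0
```

Emit:
send_rows(rows="0 -0.18 0 0 0 0 10;0 -0.36 0 0 0 0 10;0 -0.54 0 0 0 0 10;0 -0.72 0 0 0 0 10;0 -0.9 0 0 0 0 10;0 -0.9 0 0 0 0 10;0 -0.9 0 0 0 0 10;0 -0.9 0 0 0 0 10")

```text
clock: 30.45
ee_pos: [473.5, 255.5, 153.9]
orientation: [3.14, 0.047, -0.001]
contact_force: [0.2, -0.0, -2.5]
opening: 0.274
finger_force: 45.0
```

Run:
```python
from h import *
shift(449.5,388.5,60,7)
q=read_camera("top"); p=read_camera("wrist")
cv2.imwrite("pics/s4.png",cv2.resize(np.hstack([q["image"][130:410,100:480],p["image"][:,:]][:1]),(800,590)))
for k in pieces(q,14): print(*k)
```

```text
t 30.45 tcp [473.5 255.5 153.9] yaw 1.7 zaxis [-0.001 -0.001 -1.   ] q [ 0.37  0.37  1.74 -0.    1.03  1.91] open 24.0 ff 45.0 F [ 0.2 -0.  -2.5]
row [-0.0798 -0.5348  0.3753] [ 0.0004  0.0004 -0.044 ]
tile1 0.96 [347. 312.] [ 331.5 -158.    71.2   50.2  -31. ] 14.0
tile1 0.93 [209. 226.] [527.3 181.8  68.4  45.3 -89.5] 17.0
tile1 0.85 [202. 193.] [615.7 199.6  72.3  49.7 -89.6] 16.0
tile1 0.67 [245. 313.] [329.6  94.6  69.2  45.9  -8.6] 14.0
chip1 0.64 [360. 180.] [ 653.3 -199.4   40.6   24.7    5.7] 28.0
chip1 0.58 [368. 258.] [ 456.  -203.8   34.4   17.1   -2.5] 29.0
chip1 0.47 [363. 215.] [ 561.8 -202.    28.3   15.    -2.4] 34.0
```

View pics/s4.png

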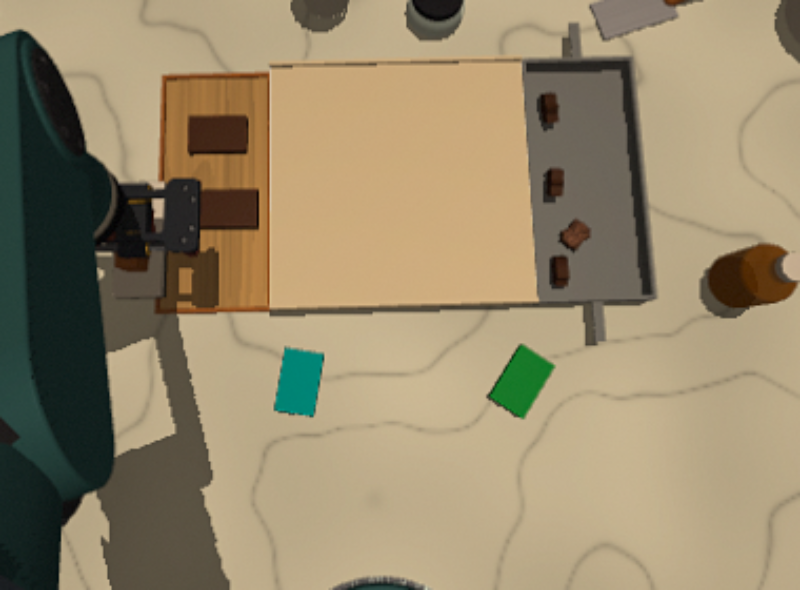

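All four chips are in the tub and the slab is clear. The second tile was knocked within the tray but still lies flat. Next I put the float back on its mat.

Emit:
send_rows(rows="-0.02 -0.18 0 0 0 -0.044 10;-0.05 -0.36 0 0 0 -0.044 10;-0.08 -0.535 0 0 0 -0.044 10;-0.08 -0.535 0.12 0 0 -0.044 10;-0.08 -0.535 0.25 0 0 -0.044 10;-0.08 -0.535 0.34 0 0 -0.044 10;-0.08 -0.535 0.385 0 0 -0.044 10;-0.08 -0.535 0.4 0 0 -0.044 10;-0.08 -0.535 0.402 0 0 -0.044 10;-0.08 -0.535 0.402 0 0 -0.044 10;-0.08 -0.535 0.402 0 0 -0.044 10")

```text
clock: 31.75
ee_pos: [450.2, 390.8, 54.7]
orientation: [-3.134, -0.193, -0.003]
contact_force: [0.0, 0.6, -1.8]
opening: 0.268
finger_force: 45.0
```

```bash
python3 -c "
from h import *
state()"
```

```text
t 31.75 tcp [450.2 390.8  54.7] yaw 7.1 zaxis [ 0.002  0.001 -1.   ] q [0.6  0.57 1.69 0.   0.88 2.05] open 23.5 ff 45.0 F [ 0.   0.6 -1.8]
```

Emit:
send_rows(rows="0 0 0.006 0 0 0 10;0 0 0.006 0 0 0 10;0 0 0.006 0 0 0 87.8;0 0 0.006 0 0 0 87.8;0 0 0.006 0 0 0 87.8;0 0 0.006 0 0 0 87.8;0 0 0.006 0 0 0 87.8;0 0 -0.1 0 0 0 87.8;0 0 -0.25 0 0 0 87.8;0 0 -0.45 0 0 0 87.8;0 0 -0.65 0 0 0 87.8;0 0 -0.7 0 0 0 87.8")

```text
clock: 32.95
ee_pos: [451.9, 392.3, 234.8]
orientation: [-3.13, -0.194, -0.013]
contact_force: [0.2, 0.5, 0.2]
opening: 1.002
finger_force: 0.0
```

Emit:
send_rows(rows="0.2 0.18 0 0 0 -0.07 87.8;0.2 0.36 0 0 0 -0.7 87.8;0.2 0.5 0 0 0 -0.7 87.8;0.2 0.5 0 0 0 -0.7 87.8;0.2 0.5 0 0 0 -0.7 87.8;0.2 0.5 0 0 0 -0.7 87.8;0.2 0.5 0 0 0 -0.7 87.8;0.2 0.5 0 0 0 -0.7 87.8;0.2 0.5 0 0 0 -0.7 87.8;0.2 0.5 0 0 0 -0.7 87.8;0.2 0.5 0 0 0 -0.7 87.8;0.2 0.5 0 0 0 -0.7 87.8")

```text
clock: 34.15
ee_pos: [513.9, 272.4, 228.2]
orientation: [-2.204, -2.238, 0.001]
contact_force: [-0.1, 0.4, -0.0]
opening: 0.999
finger_force: 0.0
```

Run:
```python
from h import *
for c in ("top","wrist"):
  p=read_camera(c); print(c)
  for k in pieces(p,17): print(*k)
  for n,z in (("mat",3),("float",25)):
    for d in spotter.cut_out(p,n)[:1]: 
        P=rangept(p,d["region"]); print(n,round(d["conf"],2),box(p,d["region"],z),np.percentile(P[:,2],[2,50,98]).round())
        T=P[np.abs(P[:,2]-67)<5][:,:2].astype(np.float32)
        if n=="float" and len(T)>20: print("  bar",len(T),cv2.minAreaRect(T))
shift(618,200,24,90)
```

```text
top
tile1 0.83 [201. 190.] [616.1 199.3  71.8  47.  -89.6] 17.0
tile1 0.78 [242. 315.] [328.8  94.4  68.2  44.2  -9.9] 14.0
tile1 0.7 [207. 228.] [525.5 182.4  70.3  47.6 -89.5] 17.0
tile1 0.6 [347. 310.] [ 332.5 -155.6   70.1   45.6  -32.6] 14.0
chip1 0.49 [362. 181.] [ 6.506e+02 -1.995e+02  3.700e+01  2.040e+01  5.000e-01] 31.0
chip1 0.47 [367. 258.] [ 4.556e+02 -2.042e+02  3.400e+01  1.940e+01  4.000e-01] 29.0
mat 0.78 [410.5 356.  104.3  34.2   4.5] [-1.  2.  6.]
float 0.48 [427.8 363.1  69.5  22.7  13.1] [ 1. 23. 29.]
wrist
tile1 0.79 [291. 249.] [527.  186.3  74.   45.6 -87.5] 17.0
tile1 0.72 [141. 291.] [319.3 118.2  26.4  21.2  81.6] 13.0
tile1 0.62 [353. 232.] [615.9 202.5  72.8  47.8 -89.1] 17.0
mat 0.96 [449.4 388.7 191.2  91.1   6.3] [1. 3. 5.]
float 0.55 [451.  389.9 120.4  51.4   6.6] [23. 26. 68.]
  bar 1846 ((450.9136962890625, 390.4786376953125), (69.94010925292969, 24.561513900756836), 6.658496379852295)
t 34.65 tcp [514.2 272.5 228.8] yaw 91.1 zaxis [ 0.  0. -1.] q [0.37 0.34 1.56 0.   1.23 0.35] open 87.9 ff 0.0 F [ 0.2  0.  -0.9]
row [-0.2976  0.4095  0.819 ] [ 0.     -0.0001  0.0088]
```

Emit:
send_rows(rows="-0.1 0.14 0.1 0 0 0 87.8;-0.2 0.28 0.2 0 0 0 87.8;-0.294 0.403 0.35 0 0 0 87.8;-0.294 0.403 0.53 0 0 0 87.8;-0.294 0.403 0.7 0 0 0 87.8;-0.294 0.403 0.79 0 0 0 87.8;-0.294 0.403 0.819 0 0 0 87.8;-0.294 0.403 0.819 0 0 0 87.8;-0.294 0.403 0.819 0 0 0 87.8")

```text
clock: 35.55
ee_pos: [617.6, 201.3, 25.4]
orientation: [2.199, 2.241, 0.003]
contact_force: [-0.5, -0.2, 0.1]
opening: 1.007
finger_force: 0.0
```

Emit:
send_rows(rows="0 0 0 0 0 0 30;0 0 0 0 0 0 30;0 0 0 0 0 0 30;0 0 0 0 0 0 30;0 0 0 0 0 0 30;0 0 0 0 0 0 30;0 0 0 0 0 0 30;0 0 -0.1 0 0 0 30;0 0 -0.25 0 0 0 30;0 0 -0.4 0 0 0 30;0 0 -0.4 0 0 0 30;0 0 -0.4 0 0 0 30", squeeze=30)

```text
clock: 36.75
ee_pos: [616.8, 201.0, 124.6]
orientation: [2.2, 2.242, 0.002]
contact_force: [-0.2, 0.3, -1.4]
opening: 0.508
finger_force: 30.0
```

Emit:
send_rows(rows="-0.18 0 0 0 0 0 30;-0.36 0 0 0 0 0 30;-0.54 0 0 0 0 0 30;-0.72 0 0 0 0 0 30;-0.88 0 0 0 0 0 30;-0.92 0 0 0 0 0 30;-0.92 0 0.1 0 0 0 30;-0.92 0 0.18 0 0 0 30;-0.92 0 0.22 0 0 0 30;-0.92 0 0.22 0 0 0 30;-0.92 0 0.22 0 0 0 30")

```text
clock: 37.85
ee_pos: [620.5, -28.5, 68.6]
orientation: [-2.199, -2.242, 0.001]
contact_force: [-0.6, 0.6, -1.2]
opening: 0.507
finger_force: 30.0
```

```bash
python3 -c "
from h import *
shift(618,-30,61.5)"
```

```text
t 37.85 tcp [620.5 -28.5  68.6] yaw 91.1 zaxis [-0.001  0.    -1.   ] q [-0.16  0.58  1.62  0.    0.94 -0.18] open 44.5 ff 30.0 F [-0.6  0.6 -1.2]
row [-0.0058 -0.0099  0.0285] 0
```

Emit:
send_rows(rows="0 0 0.02 0 0 0 30;0 0 0.028 0 0 0 30;0 0 0.028 0 0 0 30;0 0 0.028 0 0 0 87.8;0 0 0.028 0 0 0 87.8;0 0 0.028 0 0 0 87.8;0 0 0.028 0 0 0 87.8;0 0 -0.1 0 0 0 87.8;0 0 -0.25 0 0 0 87.8;0 0 -0.35 0 0 0 87.8;0 0 -0.35 0 0 0 87.8;0 0 -0.35 0 0 0 87.8")

```text
clock: 39.05
ee_pos: [620.8, -29.1, 156.8]
orientation: [2.2, 2.242, 0.001]
contact_force: [-0.4, 0.1, -0.0]
opening: 1.004
finger_force: 0.0
```

Run:
```python
from h import *
p=read_camera("top")
for k in pieces(p,54): print(*k)
p=read_camera("wrist")
for k in pieces(p,17): print(*k)
shift(526.5,185,24,91.1)
```

```text
tile1 0.83 [208. 224.] [522.8 160.7  38.8  31.    2.1] 17.0
tile1 0.45 [189. 203.] [541.2 194.5 277.4 126.    0.7] 3.0
chip1 0.65 [371. 238.] [ 492.9 -213.    31.    22.9  -46. ] 19.0
tile1 0.82 [12. 78.] [364.   89.7  44.6  29.4  79.7] 13.0
tile1 0.6 [283. 210.] [621.6 -40.   84.1  52.  -87.5] 54.0
tile1 0.5 [180.   3.] [529.8 146.4  46.    4.8  -1. ] 12.0
tile1 0.46 [ 22. 273.] [ 324.  -120.4   35.4   11.7   27. ] 12.0
chip1 0.98 [229. 347.] [ 556.4 -212.    37.6   27.9   -3.8] 32.0
chip1 0.96 [181. 359.] [ 502.1 -221.6   40.2   27.8   62.1] 18.0
chip1 0.87 [306. 347.] [ 649.7 -209.8   41.1   26.2   -1.9] 31.0
t 39.35 tcp [619.9 -29.  155.1] yaw 91.1 zaxis [-0.002  0.    -1.   ] q [-0.16  0.47  1.55  0.    1.12 -0.18] open 87.0 ff 0.0 F [-0.3 -0.7 -0.2]
row [ 0.8625 -0.3564  0.5258] [-0.0011 -0.0002 -0.0002]
```

Emit:
send_rows(rows="0.18 -0.07 0 0 0 0 87.8;0.36 -0.14 0 0 0 0 87.8;0.54 -0.21 0 0 0 0 87.8;0.72 -0.29 0 0 0 0 87.8;0.862 -0.356 0.1 0 0 0 87.8;0.862 -0.356 0.25 0 0 0 87.8;0.862 -0.356 0.4 0 0 0 87.8;0.862 -0.356 0.49 0 0 0 87.8;0.862 -0.356 0.524 0 0 0 87.8;0.862 -0.356 0.524 0 0 0 87.8;0.862 -0.356 0.524 0 0 0 87.8")

```text
clock: 40.45
ee_pos: [528.4, 184.8, 26.1]
orientation: [2.2, 2.242, 0.001]
contact_force: [-0.4, -0.4, 0.3]
opening: 1.001
finger_force: 0.0
```

Emit:
send_rows(rows="0 0 0 0 0 0 30;0 0 0 0 0 0 30;0 0 0 0 0 0 30;0 0 0 0 0 0 30;0 0 0 0 0 0 30;0 0 0 0 0 0 30;0 0 0 0 0 0 30;0 0 -0.1 0 0 0 30;0 0 -0.25 0 0 0 30;0 0 -0.4 0 0 0 30;0 0 -0.4 0 0 0 30;0 0 -0.4 0 0 0 30", squeeze=30)

```text
clock: 41.65
ee_pos: [528.2, 184.8, 126.1]
orientation: [2.2, 2.241, 0.003]
contact_force: [0.0, 0.2, -1.7]
opening: 0.508
finger_force: 30.0
```

Emit:
send_rows(rows="-0.18 0 0 0 0 0 30;-0.36 0 0 0 0 0 30;-0.54 0 0 0 0 0 30;-0.72 0 0 0 0 0 30;-0.86 0 0 0 0 0 30;-0.86 0 0 0 0 0 30;-0.86 0 0.1 0 0 0 30;-0.86 0 0.18 0 0 0 30;-0.86 0 0.22 0 0 0 30;-0.86 0 0.22 0 0 0 30;-0.86 0 0.22 0 0 0 30")

```text
clock: 42.75
ee_pos: [531.4, -29.7, 70.1]
orientation: [-2.199, -2.242, 0.001]
contact_force: [-0.3, -0.3, -1.1]
opening: 0.505
finger_force: 30.0
```

```bash
python3 -c "
from h import *
shift(526,-30,61.5)"
```

```text
t 42.75 tcp [531.4 -29.7  70.1] yaw 91.1 zaxis [-0.001  0.    -1.   ] q [-0.19  0.48  1.83  0.    0.84 -0.21] open 44.3 ff 30.0 F [-0.3 -0.3 -1.1]
row [-0.0007 -0.0216  0.0346] 0
```

Emit:
send_rows(rows="0 0 0.02 0 0 0 30;0 0 0.028 0 0 0 30;0 0 0.028 0 0 0 30;0 0 0.028 0 0 0 87.8;0 0 0.028 0 0 0 87.8;0 0 0.028 0 0 0 87.8;0 0 0.028 0 0 0 87.8;0 0 -0.1 0 0 0 87.8;0 0 -0.25 0 0 0 87.8;0 0 -0.45 0 0 0 87.8;0 0 -0.65 0 0 0 87.8;0 0 -0.65 0 0 0 87.8")

```text
clock: 43.95
ee_pos: [536.1, -31.0, 239.9]
orientation: [2.193, 2.235, 0.012]
contact_force: [0.3, 0.5, 0.4]
opening: 0.996
finger_force: 0.0
```

Emit:
send_rows(rows="-0.18 0 0 0 0 0 87.8;-0.36 0 0 0 0 0 87.8;-0.54 0 0 0 0 0 87.8;-0.72 0 0 0 0 0 87.8;-0.9 0 0 0 0 0 87.8;-0.95 0 0 0 0 0 87.8;-0.95 0 0 0 0 0 87.8;-0.95 0 0 0 0 0 87.8")

```text
clock: 44.75
ee_pos: [535.6, -266.4, 232.2]
orientation: [-2.199, -2.24, -0.001]
contact_force: [1.1, -0.0, -0.1]
opening: 1.0
finger_force: 0.0
```

Run:
```python
from h import *
state()
a=read_camera("top"); b=read_camera("scene")
cv2.imwrite("pics/end.png",cv2.resize(np.hstack([a["image"],b["image"]]),(800,300)))
for k in pieces(a,54): print(*k)
for d in spotter.cut_out(a,"float")[:2]:
    P=rangept(a,d["region"]); T=P[np.abs(P[:,2]-67)<5][:,:2].astype(np.float32); print(len(T) and cv2.minAreaRect(T))
```

```text
t 44.75 tcp [ 535.6 -266.4  232.2] yaw 91.1 zaxis [-0.001  0.002 -1.   ] q [-0.58  0.36  1.52  0.    1.26 -0.6 ] open 87.8 ff 0.0 F [ 1.1 -0.  -0.1]
tile1 0.95 [295. 187.] [620.1 -29.5  70.2  45.4 -89.6] 54.0
tile1 0.93 [245. 307.] [337.7  90.3  51.8  44.8  -9.5] 14.0
tile1 0.67 [345. 310.] [ 333.5 -149.1   68.    45.5  -33. ] 14.0
tile1 0.66 [292. 224.] [531.3 -31.8  69.3  48.4 -89.6] 54.0
chip1 0.65 [360. 182.] [ 640.3 -191.8   33.    14.7   -2.2] 33.0
chip1 0.6 [372. 239.] [ 492.8 -213.9   32.4   23.1  -40.8] 18.0
chip1 0.39 [364. 215.] [ 551.8 -194.2   34.7   21.5   -2.5] 31.0
((451.1505432128906, 389.16552734375), (69.65840911865234, 24.9830379486084), 7.382053852081299)
```

View pics/end.png

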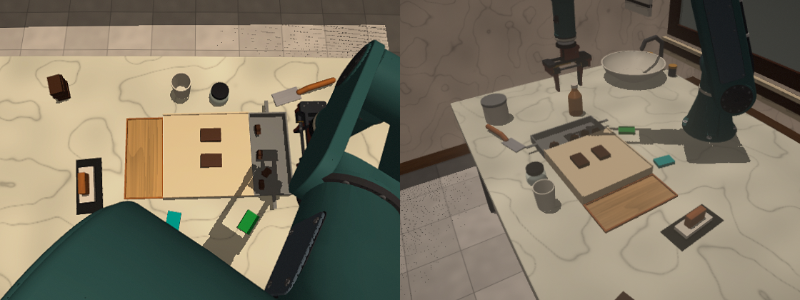

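The final view shows both tiles flat on the slab at (210,135) and (210,160), four chips in the tub, the float upright on its mat at (85,184), and the bystanders where they were.

```bash
python3 -c "
from workcell import r
print(r.close_job())"
```

```text
the job is handed in; nothing more can be done
None
```

The job is handed in; the last pictures show both whole tiles flat on the clean slab, all four chips in the tub and the float upright on its mat, but hand-in returned no verdict.

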